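# Tare the empty paint kettle

## Task

With the empty paint kettle standing on the scale's pan, turn the tare knob, which carries the dial plate, until the needle points at the zero mark (within half a small division) and let go of the knob. Then take the kettle by its wooden handle, lift it straight up, about 10 cm clear of the pan, and finish while still holding it there above the pan, level and steady. Do not tip the kettle on the way, leave the tare setting as it is and leave the bottle and the brush where they are.

Things in the scene. Friction and masses are not known exactly. Their poses are not given: they have to be found in the camera images.
- scale: Grey bench scale, fixed to the table, 190 x 360 mm and 50 mm high. Origin: centre of its underside, on the table (z = 0). Its y axis runs along its length: the round steel pan (150 mm across) is centred at y = +95 mm, the white round dial (130 mm across, face at 50 mm height) at y = -100 mm. z up.
- tare_knob (a joint): Angle of the tare knob and the dial plate it carries (rad). It grows as they turn counterclockwise seen from above; range -1.0 to 2.2. It equals the angle of the zero mark counterclockwise from the needle as long as the kettle stands free on the pan, so the needle is on zero when this reads 0. It starts between 0.5 and 1.4: turn the knob clockwise. Friction about 0.04 N m; it stays where it is left.
- knob_grip (a point): Grip point of the tare knob, on its vertical axis at the dial's centre, 89 mm above the table. The knob is black: a 44 mm disc (its top 66 mm above the table) carrying an upright bar grip 42 mm long, 14 mm wide, whose top is 98 mm above the table. x runs along the bar towards the zero mark (pinch across y), z up; it turns with the knob.
- needle_tip (a point): Tip of the dark grey needle, 48 mm from the dial's centre, 55 mm above the table, below the knob's disc. The knob does not turn it: with the kettle on the pan it points along the scale's +x, and it swings 1.2 rad counterclockwise when the kettle's weight leaves the pan.
- zero_mark (a point): Zero mark, the one broad black block (13 x 9 mm) at the rim of the white dial plate, in line with the knob's bar; it turns with the knob. This point, just inside its inner end, is where the needle's tip stands at zero (48 mm from the dial's centre, 55 mm above the table). Small divisions are 0.2 rad apart.
- pan_centre (a point): Centre of the pan's top, 62 mm above the table with the kettle on it. The pan rides on a spring and rises 5.7 mm when the kettle is lifted off. It does not turn.
- kettle_centre (a point): Middle of the empty aluminium paint kettle (an open pail), half-way up its 85 mm height, on its axis; 110 mm across at the rim, 94 mm at the foot, 0.35 kg. Its z axis is the kettle's axis, up. It starts upright on the pan.
- kettle_handle (a point): Centre of the kettle's handle, a wooden bar 18 mm wide (x), 86 mm long (y) and 18 mm high on two steel wires; rigid with the kettle, level, 135 mm above the kettle's foot (50 mm above its rim), on the kettle's axis. x is across the bar, y along it.
- bottle: Bystander: upright green glass bottle, 60 mm across, 190 mm high; origin at the centre of its foot.
- brush: Bystander: flat paint brush lying down, about 180 mm long, 60 mm wide, 18 mm high; origin at its ferrule, x towards the bristles.
There are look-alikes about, which are no part of the job. Of the things shaped like the part that bears kettle_centre, the aluminium one is meant.

How it is judged (in metres and radians):
On the way:
1. the needle points at the zero mark with the kettle standing on the pan and the knob let go (distance between needle_tip and zero_mark below 0.0048 m and contact force between kettle and scale above 2.5 N and contact force between the fingers and kettle below 0.05 N and contact force between the fingers and scale below 0.05 N), for 0.3 s.
At the end, for the whole second after the job is handed in: The fingers alone hold the kettle by its handle (within 45 mm of its centre, over 1.5 N): foot 50 to 160 mm above where it stood, axis within 60 mm of the pan's and 0.12 rad of upright, at rest (under 30 mm/s, 0.2 rad/s), not touching the scale; tare knob within 0.1 rad of zero (value of joint tare_knob between -0.1 and 0.1 rad and height (world z) of kettle_centre between 0.1545 and 0.2645 m and horizontal distance between kettle_centre and pan_centre below 0.06 m and angle between kettle_centre's own z axis and vertical below 0.12 rad and linear speed of kettle below 0.03 m/s and angular speed of kettle below 0.2 rad/s and distance between the grasp point and kettle_handle below 0.045 m and contact force between the fingers and kettle above 1.5 N and contact force between kettle and scale below 0.05 N); the arm keeps its last pose, push and grip.
It fails at once if the kettle is tipped (over 0.35 rad) (angle between kettle_centre's own z axis and vertical above 0.35 rad).
It fails at once if the bottle is disturbed (moved over 20 mm) (distance of bottle from where it was at the start of the episode above 0.02 m).
It fails at once if the brush is disturbed (moved over 20 mm) (distance of brush from where it was at the start of the episode above 0.02 m).
It also fails if it takes over 45 s, if anything falls off the work surface, if the arm or the gripper's body presses on something with over 40 N, if the wrist force passes 120 N, or if a joint passes its speed limit or range.

## Robot

A 6-joint arm with a two-finger parallel gripper is mounted at the origin on the work surface. World frame = base frame: x ahead of the robot, y to its left, z up, the work surface at z = 0. Lengths are in m, angles in degrees, forces in N, time in s.
With the tool pointing down it reaches from about 0.375 to 0.9 m from the base axis. Payload 3.1 kg.
Tool frame: the origin (TCP) lies on the centre line of the jaws, within the pads' length; the fingertips stand 25 mm ahead of it and the grasp point (between the pads) lies 6 mm ahead of it; z points along the fingers, y is the line along which they close (so a half turn about z gives the same grasp; the last joint's range is limited). The gripper opens to 87 mm and grips with 3 to 60 N. Pads are 19 mm wide; open, the fingers measure 117 mm over their backs; the gripper's body (75 mm by 190 mm) begins 51 mm behind the grasp point.
Start: joints at [-82.019, 30.224, 82.088, -0, 67.689, -10.227], TCP at [0.195, -0.594, 0.218] pointing down, gripper open.
Joint ranges: [-176.69, 176.69], [-43.24, 126.21], [12.49, 139.97], [-82, 262], [0, 151.66], [-163.58, 163.58]. Speed limits (degrees/s): [159.86, 159.86, 180, 180, 180, 180].

## Interface

Orientations are given as a 3x3 rotation matrix whose columns are the frame's x, y, z axes.
In Python, from rig import bot, cams, models gives the robot as it stands. The module is installed in compiled form; this text tells all that it offers.
- The arm moves only by the shell command python3 -m handwheel 'ROWS' [OPENING]. ROWS is JSON, a list of rows, each a list of 6 numbers: the shift along the world's x, y, z each as a share of 1 m, from -1 to 1, then the turn, a rotation vector about the world's x, y, z each as a share of 2 rad, from -1 to 1. In form: [[dx, dy, dz, wx, wy, wz], ...]. A call has exactly 8 rows; each row is the pose to reach, as a shift and turn from the pose commanded when the call began; what a row does not reach only later rows make up. A row lasts 1/12 s, in which the tool goes at most 41.7 mm and 7.16 degrees, less where a joint would pass 70% of its speed; a pose out of reach is approached as far as the arm can. A call with a number of a shift or a turn outside -1 to 1 is refused whole. A call with a gripper value outside its range is refused whole. OPENING is the opening, from -1 (shut) to 1 (fully open), so that 0 is half open, set as the call begins (- or left out, the last holds). The fingers move at their own pace and stop on an object; the grip force is fixed at half the most. Time passes only in rows, so rows that repeat a pose let the fingers close, or fill a call up. It gives the time, the measured TCP pose, the force, the opening and the grip force at its end, in the units of the state.
- bot.read_state(): the state, without advancing time (a new reading comes with each control period).
- cams.capture(name): name is "side" or "top" or "wrist"; returns (picture, depth): 480x640x3 uint8, blue, green, red; 480x640 float32, m along the optical axis (not along the pixel's ray), 0 where there is no reading.
- cams.calibration(name): a dict with "mtx" (3x3 intrinsics, pixels), "R" (3x3) and "t" (3): a world point X has camera coordinates R X + t; the wrist camera has in their place "tool_from_camera" (4x4, takes a point from camera to tool coordinates, whose origin is the TCP and whose axes are the flange's). Camera axes: x right, y down, z forward; pixel columns grow to the right and rows downward; lengths in m; the calibration is good to about 2 mm. A picture is of the moment at which its call begins: read the wrist's pose just before it. calibration takes no time and is no camera call.
- bot.hand_in(): hands the job in; it is judged then, once.
Trained networks look in the newest picture that a camera, given by its name, has taken for a name from the list of things; names that differ only in an ending like _2 or _b are one class to them, and where a whole thing is asked for, a point or a joint stands for the part that bears it (a point fixed in the world has none). Each returns a list of dicts, best first, with "conf" (0 to 1); they miss things now and then, are a little off and sometimes report something else, mostly with a low value. They report only what shows in the picture. A call takes as long as a camera call. They do not tell look-alikes from the thing itself.
- models.spot_in(query, camera): "position" ([column, row] in pixels, amid what is visible of it).
- models.tip_of(query, camera): "position" ([column, row] in pixels: a listed point, or the origin of a listed thing).
The state is a dict: "time_s": time; "joint_positions": joint angles; "qvel": joint speeds; "tau": joint torques, N m; "position": TCP position; "tcp_rot": TCP orientation; "force": force on the tool from outside, world axes, zero at the start; "moment": the same for the moment, N m; "opening": opening from 0.0 (shut) to 1.0 (fully open); "grasp_force": force on a finger pad.
Only numpy, scipy, OpenCV 4.12 (cv2) and the standard library are available. Lean on these libraries where they do the work, as an engineer would, in place of code of your own. Each camera call takes 0.05 s, during which the arm holds its last target. There are 200 camera calls.

## Working session

There is one attempt and no reset: what is moved stays moved. The work goes in short steps, Python scripts to look and compute and a shell command to move; the robot and the scene stay as the last step left them, time stands still between calls to the robot, and variables do not carry over. Pictures are saved under pics/ and viewed, at most 10 in all, crops included, and the job is handed in when it is done.

```bash
mkdir -p pics
cat > h.py <<'E'
import numpy as np, cv2
from rig import bot,cams,models
def ray_z(cam,px,z,T=None):
    c=cams.calibration(cam); d=np.linalg.inv(c["mtx"])@np.array([px[0],px[1],1.])
    if cam=="wrist":
        s=bot.read_state(); M=np.array(c["tool_from_camera"]); R=np.array(s["tcp_rot"])
        o=R@M[:3,3]+np.array(s["position"]); d=R@M[:3,:3]@d
    else:
        R=np.array(c["R"]); o=-R.T@np.array(c["t"]); d=R.T@d
    return o+d*(z-o[2])/d[2]
E
python3 - <<'E'
from h import *
np.set_printoptions(precision=4,suppress=True)
hs={"knob_grip":.089,"needle_tip":.055,"zero_mark":.055,"pan_centre":.062,"kettle_centre":.1045,"kettle_handle":.197,"bottle":0,"brush":.01,"scale":0}
for cam in ("top","side"):
    p,d=cams.capture(cam); cv2.imwrite(f"pics/{cam}0.png",p)
    for q,z in hs.items():
        for r in models.tip_of(q,cam)[:3]:
            print(cam,q,round(r["conf"],2),np.round(r["position"]),ray_z(cam,r["position"],z))
s=bot.read_state(); print(s["time_s"],s["tcp_rot"])
E
```

```text
top knob_grip 0.93 [370. 240.] [ 0.6004 -0.0885  0.089 ]
top needle_tip 0.53 [360. 223.] [ 0.6464 -0.0712  0.055 ]
top zero_mark 0.58 [344. 233.] [ 0.6207 -0.0338  0.055 ]
top zero_mark 0.16 [281. 270.] [0.5351 0.1108 0.055 ]
top kettle_centre 0.96 [284. 269.] [0.532  0.1009 0.1045]
top kettle_centre 0.79 [190. 218.] [0.6415 0.3108 0.1045]
top kettle_handle 0.81 [282. 267.] [0.5299 0.1009 0.197 ]
top kettle_handle 0.71 [179. 210.] [0.6411 0.3107 0.197 ]
top bottle 0.69 [280. 263.] [0.5555 0.1167 0.    ]
top bottle 0.61 [221. 282.] [0.5072 0.2557 0.    ]
top brush 0.62 [421. 230.] [ 0.6397 -0.2228  0.01  ]
top scale 0.63 [325. 257.] [0.5715 0.007  0.    ]
side knob_grip 0.81 [338. 229.] [ 0.6012 -0.0898  0.089 ]
side needle_tip 0.52 [314. 242.] [ 0.65  -0.078  0.055]
side zero_mark 0.67 [323. 253.] [ 0.62   -0.0454  0.055 ]
side kettle_centre 0.93 [228. 408.] [0.6285 0.3639 0.1045]
side kettle_centre 0.9 [342. 289.] [0.5446 0.1057 0.1045]
side kettle_centre 0.3 [335. 230.] [ 0.6009 -0.0631  0.1045]
side kettle_handle 0.75 [352. 243.] [0.5327 0.098  0.197 ]
side kettle_handle 0.66 [218. 364.] [0.6252 0.3709 0.197 ]
side bottle 0.94 [340. 402.] [0.5105 0.2445 0.    ]
side brush 0.72 [337. 228.] [ 0.6306 -0.2056  0.01  ]
1.0 [[ 0.9499  0.3124  0.    ]
 [ 0.3124 -0.9499 -0.    ]
 [-0.      0.     -1.    ]]
```

Run:
```python
import cv2,numpy as np
t=cv2.imread('pics/top0.png');s=cv2.imread('pics/side0.png')
a=cv2.resize(t[170:320,150:450],None,fx=2.6,fy=2.6,interpolation=2)[:390,:780]
cv2.imwrite('pics/a.png',a); cv2.imwrite('pics/s.png',s)
```

```text
(no output)
```

View pics/a.png

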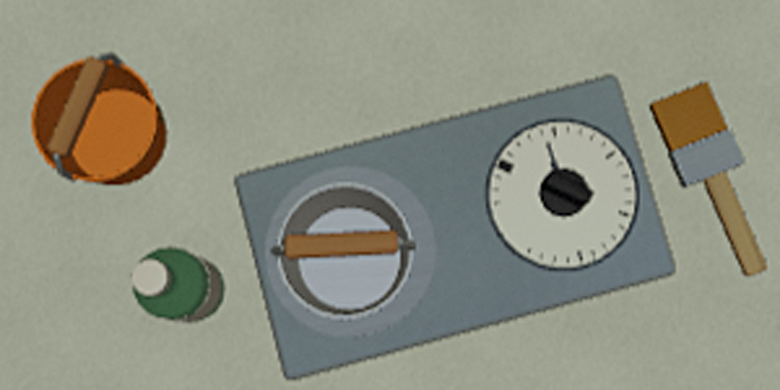

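View pics/s.png

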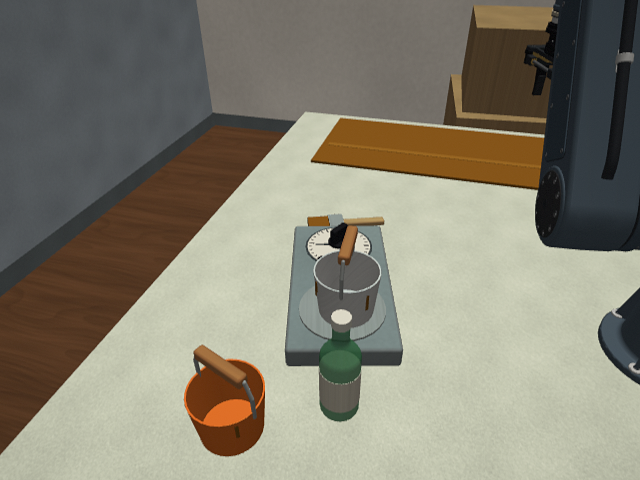

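The top view shows the grey scale with the aluminium kettle on its pan. The zero mark is at about (505,165) and the needle points up from the knob at (563,195), so the tare angle is roughly 0.85 rad. The kettle's handle lies almost along world y. The orange pail is the look-alike, and the bottle and brush are clear of the path. Next I'll move above the knob.

```bash
python3 -m handwheel '[[0.025,0.0316,0,0,0,0.028],[0.05,0.063,0,0,0,0.056],[0.076,0.095,0,0,0,0.084],[0.101,0.126,0,0,0,0.111],[0.126,0.158,0,0,0,0.139],[0.152,0.19,0,0,0,0.167],[0.177,0.221,0,0,0,0.195],[0.2025,0.2525,0,0,0,0.2225]]' 1; python3 -m handwheel '[[0.025,0.0316,0,0,0,0.028],[0.05,0.063,0,0,0,0.056],[0.076,0.095,0,0,0,0.084],[0.101,0.126,0,0,0,0.111],[0.126,0.158,0,0,0,0.139],[0.152,0.19,0,0,0,0.167],[0.177,0.221,0,0,0,0.195],[0.2025,0.2525,0,0,0,0.2225]]'
cat > look.py <<'E'
from h import *
import sys
np.set_printoptions(precision=4,suppress=True)
s=bot.read_state(); p,d=cams.capture("wrist"); cv2.imwrite(f"pics/{sys.argv[1]}.png",p)
R=np.array(s["tcp_rot"]);print(s["time_s"],s["position"],"yawx",np.degrees(np.arctan2(R[1,0],R[0,0])),"opening",s["opening"],s["force"])
hs={"knob_grip":.089,"needle_tip":.055,"zero_mark":.055,"kettle_centre":.1045,"kettle_handle":.197}
for q in (sys.argv[2:] or hs):
    for r in models.tip_of(q,"wrist")[:2]:
        print(q,round(r["conf"],2),np.round(r["position"]),ray_z("wrist",r["position"],hs[q]))
E
python3 look.py w1
```

```text
time_s: 1.67
position: [0.3988, -0.3397, 0.2187]
tcp_rot: [[0.721, 0.693, 0.0], [0.693, -0.721, -0.0], [-0.0, 0.001, -1.0]]
force: [1.1, -0.9, 0.4]
opening: 0.996
grasp_force: 0.0
time_s: 2.33
position: [0.6013, -0.0868, 0.2186]
tcp_rot: [[0.352, 0.936, 0.0], [0.936, -0.352, -0.0], [-0.0, 0.0, -1.0]]
force: [0.7, -1.6, 0.1]
opening: 1.008
grasp_force: 0.0
2.3333 [ 0.6013 -0.0868  0.2186] yawx 69.3765193197506 opening 1.0075118042844051 [ 0.6907 -1.5614  0.056 ]
knob_grip 0.7 [317. 224.] [ 0.6019 -0.0789  0.089 ]
needle_tip 0.7 [358. 182.] [ 0.6454 -0.0654  0.055 ]
zero_mark 0.88 [321. 163.] [ 0.6178 -0.0387  0.055 ]
kettle_centre 0.64 [137.   8.] [0.5385 0.1058 0.1045]
```

View pics/w1.png

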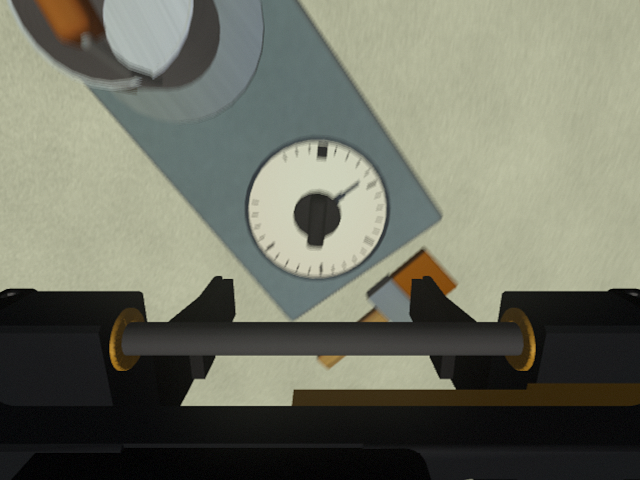

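The wrist view shows the dial centred near (317,208), the zero mark at (322,152), the needle tip at (358,182) and the bar upright in the picture, parallel to the tool's x axis. I'll fit the dial circle to get its centre and the angles.

Run:
```python
from h import *
np.set_printoptions(precision=4,suppress=True)
p=cv2.imread('pics/w1.png'); m=(p.min(2)>165).astype(np.uint8); 
m=cv2.morphologyEx(m,cv2.MORPH_CLOSE,np.ones((5,5)))
cs,_=cv2.findContours(m,cv2.RETR_EXTERNAL,cv2.CHAIN_APPROX_NONE)
for c in cs:
    if cv2.contourArea(c)<6000: continue
    e=cv2.fitEllipse(c); print("ell",e,cv2.contourArea(c))
for n,px,z in (("c",(317.5,208),.05),("zero",(322,152),.05),("needle",(358,182),.055),("zero_net",(321,163),.05)):
    print(n,ray_z("wrist",px,z))
C=ray_z("wrist",(317.5,208),.05)
for px,z in (((322,152),.05),((321,163),.05),((358,182),.055)):
    v=ray_z("wrist",px,z)-C; print(np.degrees(np.arctan2(v[1],v[0])),np.hypot(v[0],v[1]))
```

```text
ell ((316.8157653808594, 209.83169555664062), (126.48271942138672, 135.9290771484375), 100.75776672363281) 13515.0
c [ 0.599 -0.079  0.05 ]
zero [ 0.6214 -0.0322  0.05  ]
needle [ 0.6427 -0.0687  0.055 ]
zero_net [ 0.6171 -0.041   0.05  ]
64.34155017087633 0.05190225194806681
64.48580932881492 0.04205524294049371
13.223088906879694 0.04497960332258511
```

```bash
python3 look.py w2 knob_grip needle_tip zero_mark
python3 - <<'E'
from h import *
np.set_printoptions(precision=4,suppress=True)
p,d=cams.capture("wrist")
m=cv2.morphologyEx((p.min(2)>165).astype(np.uint8),cv2.MORPH_CLOSE,np.ones((15,15)))
cs,_=cv2.findContours(m,cv2.RETR_EXTERNAL,cv2.CHAIN_APPROX_NONE)
c=max(cs,key=cv2.contourArea);e=cv2.fitEllipse(c);print(e)
C=ray_z("wrist",e[0],.05);print(C)
# dark blobs in annulus
c=cams.calibration("wrist");s=bot.read_state();M=np.array(c["tool_from_camera"]);R=np.array(s["tcp_rot"])
print("campos",R@M[:3,3]+s["position"], "camz",R@M[:3,2], s["position"])
# depth check at knob & dial
print(d[int(e[0][1])-30,int(e[0][0])-30], d[int(e[0][1]),int(e[0][0])])
# bar top: points in depth near z=.098
v,u=np.mgrid[150:260,260:380];D=d[150:260,260:380];K=c["mtx"]
P=np.stack([(u-K[0][2])/K[0][0]*D,(v-K[1][2])/K[1][1]*D,D],-1).reshape(-1,3)
W=(R@(M[:3,:3]@P.T+M[:3,3:])).T+np.array(s["position"])
b=W[(W[:,2]>.088)&(W[:,2]<.105)];print("bar",len(b),b.mean(0),"pca",)
w,V=np.linalg.eigh(np.cov(b[:,:2].T));print(np.degrees(np.arctan2(V[1,1],V[0,1])),2*np.sqrt(3*w))
f=W[(abs(W[:,2]-.05)<.006)];print("dial z",np.median(W[(W[:,2]<.07)][:,2]))
k=W[(W[:,2]>.06)&(W[:,2]<.075)];print("disc",len(k),k.mean(0))
E
```

```text
2.6333 [ 0.5995 -0.0893  0.2183] yawx 69.1509394002527 opening 1.0005170909900232 [-0.2641  0.7134  0.1465]
knob_grip 0.66 [317. 222.] [ 0.5974 -0.0831  0.089 ]
needle_tip 0.44 [360. 179.] [ 0.6453 -0.0678  0.055 ]
zero_mark 0.87 [324. 157.] [ 0.6218 -0.037   0.055 ]
((316.6761474609375, 207.4701385498047), (133.3429718017578, 135.4335174560547), 99.2867202758789)
[ 0.5988 -0.0788  0.05  ]
campos [ 0.6282 -0.0162  0.3856] camz [-0.1017 -0.2653 -0.9588] [ 0.5998 -0.0899  0.2186]
0.33029217 0.29152173
bar 838 [ 0.5988 -0.0804  0.0982] pca
64.37066245561974 [0.0138 0.042 ]
dial z 0.05286195764383356
disc 1046 [ 0.599  -0.08    0.0667]
```

The depth data puts the bar at (0.5988, -0.0804). It measures 14 × 42 mm as specified, with its top at 98 mm and its direction at 64.4°. The needle points at about 13.4°, so the knob needs to turn about -51°. I'll descend and close the gripper on the bar.

```bash
python3 -m handwheel '[[-0.001,0.0095,-0.005,0,0,-0.0415],[-0.001,0.0095,-0.025,0,0,-0.0415],[-0.001,0.0095,-0.045,0,0,-0.0415],[-0.001,0.0095,-0.065,0,0,-0.0415],[-0.001,0.0095,-0.085,0,0,-0.0415],[-0.001,0.0095,-0.105,0,0,-0.0415],[-0.001,0.0095,-0.1215,0,0,-0.0415],[-0.001,0.0095,-0.1215,0,0,-0.0415]]' 1; python3 -m handwheel '[[0,0,0,0,0,0],[0,0,0,0,0,0],[0,0,0,0,0,0],[0,0,0,0,0,0],[0,0,0,0,0,0],[0,0,0,0,0,0],[0,0,0,0,0,0],[0,0,0,0,0,0]]' -1
```

```text
time_s: 3.55
position: [0.5966, -0.0792, 0.0937]
tcp_rot: [[0.433, 0.902, -0.007], [0.902, -0.433, 0.002], [-0.001, -0.007, -1.0]]
force: [-0.3, 0.5, 0.6]
opening: 1.002
grasp_force: 0.0
time_s: 4.22
position: [0.5994, -0.0792, 0.0972]
tcp_rot: [[0.431, 0.902, 0.0], [0.902, -0.431, -0.0], [0.0, 0.0, -1.0]]
force: [1.0, -0.1, 0.4]
opening: 0.479
grasp_force: 0.0
```

Fingers are still closing.

```bash
python3 -m handwheel '[[0,0,0,0,0,0],[0,0,0,0,0,0],[0,0,0,0,0,0],[0,0,0,0,0,0],[0,0,0,0,0,0],[0,0,0,0,0,0],[0,0,0,0,0,0],[0,0,0,0,0,0]]' -1
```

```text
time_s: 4.88
position: [0.5993, -0.0792, 0.0969]
tcp_rot: [[0.431, 0.902, -0.0], [0.902, -0.431, 0.0], [-0.0, -0.0, -1.0]]
force: [-0.0, -0.1, -0.3]
opening: 0.005
grasp_force: 0.0
```

```bash
python3 look.py w3 knob_grip needle_tip zero_mark
python3 - <<'E'
from h import *
p,d=cams.capture("top"); q,e=cams.capture("side")
w=cv2.imread('pics/w3.png')
o=np.zeros((590,800,3),np.uint8); o[:300,:400]=cv2.resize(w,(400,300)); 
o[:300,400:]=cv2.resize(p[190:290,310:443],(400,300)); o[300:590,:400]=cv2.resize(q[180:280,270:408],(400,290))
cv2.imwrite('pics/c3.png',o)
E
```

```text
4.8833 [ 0.5993 -0.0792  0.0969] yawx 64.44459951852939 opening 0.005155454692352124 [-0.021  -0.149  -0.3236]
knob_grip 0.85 [320. 295.] [ 0.5966 -0.0827  0.089 ]
needle_tip 0.82 [379. 218.] [ 0.6429 -0.0675  0.055 ]
zero_mark 0.91 [321. 191.] [ 0.6186 -0.0377  0.055 ]
```

View pics/c3.png

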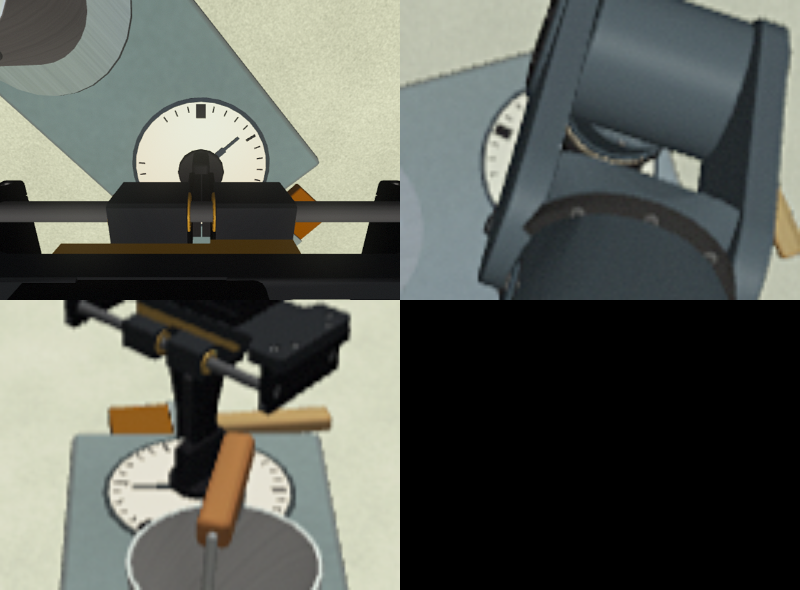

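Run:
```python
from h import *
np.set_printoptions(precision=4,suppress=True)
p,d=cams.capture("wrist");c=cams.calibration("wrist");s=bot.read_state();M=np.array(c["tool_from_camera"]);K=np.array(c["mtx"]);print(M)
for col in (300,320,340):
  for r in range(200,400,12):
    D=d[r,col];P=np.array([(col-K[0,2])/K[0,0]*D,(r-K[1,2])/K[1,1]*D,D])
    t=M[:3,:3]@P+M[:3,3]; print(col,r,p[r,col],t, end=' | ' if r%24 else '\n')
cv2.imwrite('pics/c4.png',cv2.resize(p[200:420,200:440],(720,600)))
```

```text
[[-0.0016 -0.9588 -0.2841  0.079 ]
 [ 1.     -0.0016 -0.0003  0.0002]
 [-0.0002 -0.2841  0.9588 -0.167 ]
 [ 0.      0.      0.      1.    ]]
300 200 [216 234 232] [ 0.0402 -0.0129  0.0439] | 300 212 [217 234 233] [ 0.0328 -0.0131  0.0443] | 300 224 [217 234 233] [ 0.0255 -0.0132  0.0441] | 300 236 [216 233 233] [ 0.018  -0.0133  0.0439] | 300 248 [42 47 48] [ 0.0144 -0.0127  0.0314] | 300 260 [50 54 55] [ 0.0076 -0.0127  0.0298] | 300 272 [46 49 50] [ 0.     -0.0128  0.0299] | 300 284 [42 45 46] [-0.0075 -0.013   0.0297] | 300 296 [28 30 30] [ 0.0383 -0.0056 -0.082 ] | 300 308 [22 24 24] [ 0.0383 -0.0052 -0.0888] | 300 320 [20 24 25] [ 0.0388 -0.0048 -0.0953] | 300 332 [25 54 75] [ 0.0364 -0.0048 -0.0963] | 300 344 [ 38 101 137] [ 0.0336 -0.0048 -0.0967] | 300 356 [ 33 101 141] [ 0.0311 -0.0048 -0.0977] | 300 368 [22 40 52] [ 0.029  -0.0048 -0.099 ] | 300 380 [25 25 27] [ 0.0254 -0.0049 -0.0984] | 300 392 [20 51 69] [ 0.0248 -0.0047 -0.1015] | 320 200 [219 235 233] [ 0.04  -0.001  0.045] | 320 212 [216 234 233] [ 0.0328 -0.0011  0.0443] | 320 224 [217 234 233] [ 0.0253 -0.0011  0.044
[... 773 characters left out ...]
16 233 232] [0.0253 0.011  0.0445] | 340 236 [216 234 233] [0.0178 0.0111 0.0442] | 340 248 [45 51 52] [0.0146 0.0105 0.0304] | 340 260 [47 52 54] [0.0069 0.0106 0.0313] | 340 272 [43 47 48] [-0.0006  0.0107  0.0313] | 340 284 [27 30 32] [ 0.0118  0.0084 -0.0143] | 340 296 [22 26 26] [ 0.0125  0.0077 -0.0283] | 340 308 [23 44 58] [ 0.0367  0.0046 -0.0856] | 340 320 [23 61 84] [ 0.037   0.0043 -0.0921] | 340 332 [ 28  78 106] [ 0.0341  0.0043 -0.0925] | 340 344 [ 38  87 117] [ 0.0312  0.0043 -0.0931] | 340 356 [ 25  81 116] [ 0.0288  0.0043 -0.0943] | 340 368 [ 27  93 130] [ 0.0249  0.0044 -0.0934] | 340 380 [16 15 15] [ 0.0109  0.0052 -0.0799] | 340 392 [16 47 64] [ 0.0247  0.004  -0.1015] |
```

View pics/c4.png

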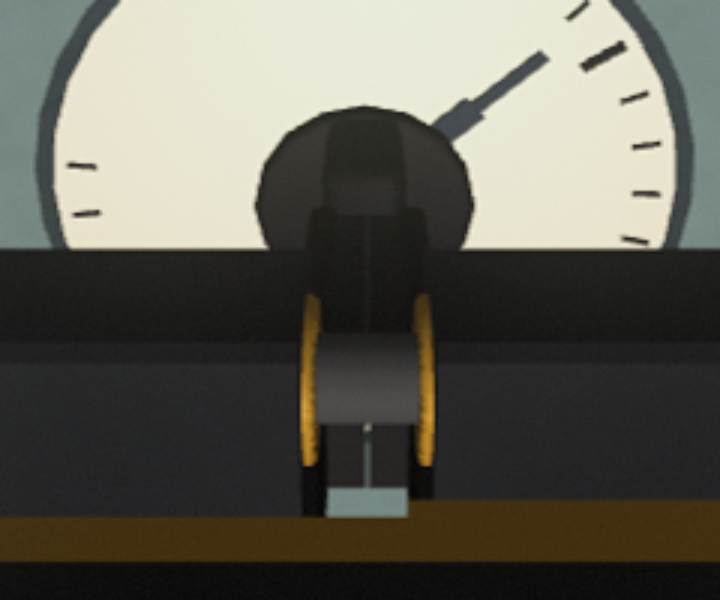

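The picture shows the fingers fully shut with the bar still in front of and below them, so they closed above it. I'll open up and measure where the fingertips really are in the tool frame.

```bash
python3 -m handwheel '[[0,0,0.005,0,0,0],[0,0,0.01,0,0,0],[0,0,0.02,0,0,0],[0,0,0.03,0,0,0],[0,0,0.03,0,0,0],[0,0,0.03,0,0,0],[0,0,0.03,0,0,0],[0,0,0.03,0,0,0]]' 1
python3 - <<'E'
from h import *
np.set_printoptions(precision=4,suppress=True)
s=bot.read_state();p,d=cams.capture("wrist");c=cams.calibration("wrist");M=np.array(c["tool_from_camera"]);K=np.array(c["mtx"])
v,u=np.mgrid[0:480,0:640]
P=np.stack([(u-K[0,2])/K[0,0]*d,(v-K[1,2])/K[1,1]*d,d],-1).reshape(-1,3)
T=P@M[:3,:3].T+M[:3,3]
W=T@np.array(s["tcp_rot"]).T+np.array(s["position"])
f=(abs(T[:,0])<.016)&(abs(T[:,1])>.02)&(abs(T[:,1])<.075)&(T[:,2]>-.06)&(W[:,2]>.075)&(d.ravel()>0)
print(s["position"],s["opening"],f.sum())
for lo in np.arange(-.06,.04,.005):
    g=f&(T[:,2]>lo)&(T[:,2]<=lo+.005)
    if g.sum(): print(round(lo,3),g.sum(),T[g].min(0),T[g].max(0),)
b=W[(W[:,2]>.088)&(W[:,2]<.105)&(abs(T[:,1])<.02)];print("bar",len(b),b.mean(0),b[:,2].max())
k=W[(W[:,2]>.06)&(W[:,2]<.075)];print(k.mean(0))
p2,_=cams.capture("side");cv2.imwrite('pics/c5.png',np.hstack([cv2.resize(p[180:420,160:480],(400,300)),cv2.resize(p2[170:270,270:403],(400,300))]))
E
```

```text
time_s: 5.9
position: [0.599, -0.0791, 0.1268]
tcp_rot: [[0.431, 0.902, -0.001], [0.902, -0.431, 0.0], [-0.0, -0.001, -1.0]]
force: [0.4, 0.4, 0.7]
opening: 0.53
grasp_force: 0.0
[ 0.599  -0.0791  0.1268] 0.5302188179653119 3981
-0.06 239 [-0.0104 -0.0277 -0.06  ] [ 0.005   0.0282 -0.055 ]
-0.055 709 [-0.0109 -0.0278 -0.055 ] [ 0.0015  0.0283 -0.0501]
-0.05 312 [-0.0095 -0.0357 -0.0499] [ 0.0132  0.0363 -0.045 ]
-0.045 470 [-0.0088 -0.0355 -0.045 ] [ 0.0129  0.0361 -0.04  ]
-0.04 336 [-0.0092 -0.0344 -0.04  ] [ 0.0127  0.0347 -0.035 ]
-0.035 375 [ 0.0017 -0.0329 -0.035 ] [ 0.0128  0.0336 -0.03  ]
-0.03 360 [-0.001  -0.0323 -0.03  ] [ 0.0124  0.0329 -0.025 ]
-0.025 317 [-0.0033 -0.0315 -0.025 ] [ 0.0125  0.032  -0.02  ]
-0.02 289 [-0.0066 -0.0316 -0.02  ] [ 0.0124  0.0322 -0.015 ]
-0.015 293 [-0.0089 -0.0314 -0.015 ] [ 0.0126  0.0321 -0.01  ]
-0.01 258 [-0.009  -0.0315 -0.01  ] [ 0.0123  0.0323 -0.005 ]
-0.005 23 [-0.0002 -0.0306 -0.005 ] [ 0.012   0.0307 -0.0037]
bar 1608 [ 0.5989 -0.0796  0.098 ] 0.10072573282526044
[0.5481 0.0585 0.0642]
```

View pics/c5.png

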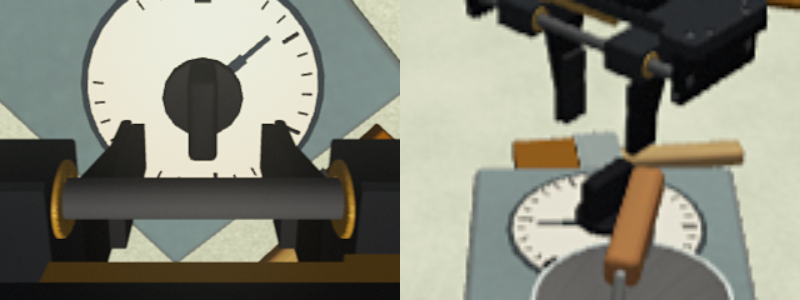

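The fingertips really end at tool z ≈ -0.004, so they are about 29 mm shorter than stated. The bar and scale heights agree with the reported pose, so I'll go 29 mm lower and watch the force.

```bash
python3 -m handwheel '[[0,0,-0.01,0,0,0],[0,0,-0.02,0,0,0],[0,0,-0.03,0,0,0],[0,0,-0.04,0,0,0],[0,0,-0.047,0,0,0],[0,0,-0.053,0,0,0],[0,0,-0.058,0,0,0],[0,0,-0.058,0,0,0]]' -0.2;  python3 -m handwheel '[[0,0,0,0,0,0],[0,0,0,0,0,0],[0,0,0,0,0,0],[0,0,0,0,0,0],[0,0,0,0,0,0],[0,0,0,0,0,0],[0,0,0,0,0,0],[0,0,0,0,0,0]]' -1
```

```text
time_s: 6.67
position: [0.5986, -0.079, 0.0676]
tcp_rot: [[0.431, 0.902, -0.002], [0.902, -0.431, 0.001], [-0.0, -0.002, -1.0]]
force: [-0.0, -0.1, 0.3]
opening: 0.406
grasp_force: 0.0
time_s: 7.33
position: [0.5989, -0.0789, 0.0694]
tcp_rot: [[0.431, 0.902, -0.001], [0.902, -0.431, 0.0], [-0.0, -0.001, -1.0]]
force: [-2.6, 0.6, 5.6]
opening: 0.156
grasp_force: 30.0
```

The gripper has the bar (opening 13.6 mm, 30 N). Now I'll turn it clockwise.

```bash
python3 -m handwheel '[[0,0,0,0,0,-0.03],[0,0,0,0,0,-0.06],[0,0,0,0,0,-0.09],[0,0,0,0,0,-0.12],[0,0,0,0,0,-0.15],[0,0,0,0,0,-0.18],[0,0,0,0,0,-0.21],[0,0,0,0,0,-0.24]]'; python3 -m handwheel '[[0,0,0,0,0,-0.03],[0,0,0,0,0,-0.06],[0,0,0,0,0,-0.09],[0,0,0,0,0,-0.12],[0,0,0,0,0,-0.15],[0,0,0,0,0,-0.18],[0,0,0,0,0,-0.2],[0,0,0,0,0,-0.2]]'
python3 look.py w6 knob_grip needle_tip zero_mark
```

```text
time_s: 8.0
position: [0.6004, -0.0801, 0.0694]
tcp_rot: [[0.801, 0.599, 0.002], [0.599, -0.801, -0.002], [0.001, 0.003, -1.0]]
force: [-0.2, -2.1, 3.4]
opening: 0.155
grasp_force: 30.0
time_s: 8.67
position: [0.6011, -0.0814, 0.0695]
tcp_rot: [[0.97, 0.242, 0.004], [0.242, -0.97, -0.004], [0.003, 0.005, -1.0]]
force: [0.1, -5.5, 1.5]
opening: 0.16
grasp_force: 30.0
8.6667 [ 0.6011 -0.0814  0.0695] yawx 14.024637283288293 opening 0.16004272018474036 [ 0.0849 -5.483   1.4894]
knob_grip 0.88 [325. 320.] [ 0.5971 -0.0829  0.089 ]
needle_tip 0.95 [320. 204.] [ 0.6428 -0.0691  0.055 ]
zero_mark 0.84 [324. 201.] [ 0.6447 -0.0708  0.055 ]
```

View pics/w6.png

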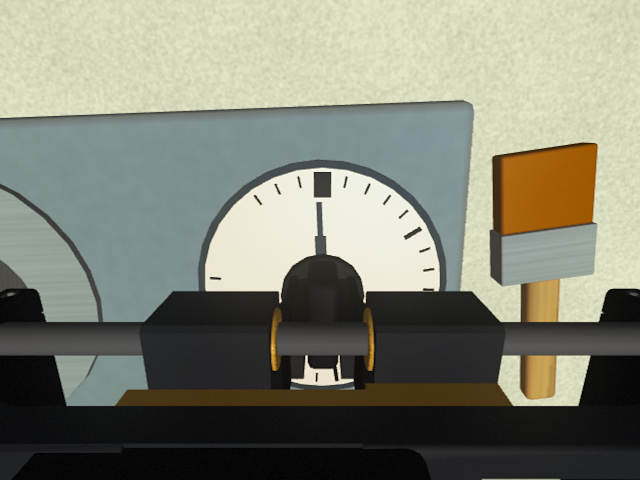

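The needle tip is at (319,204) and the zero mark at (322,184), so they line up to within about 0.03 rad. I'll let go, rise a little and check.

```bash
python3 -m handwheel '[[0,0,0,0,0,0],[0,0,0,0,0,0],[0,0,0,0,0,0],[0,0,0,0,0,0],[0,0,0,0,0,0],[0,0,0,0,0,0],[0,0,0,0,0,0],[0,0,0,0,0,0]]' 0.2; python3 -m handwheel '[[0,0,0.01,0,0,0],[0,0,0.03,0,0,0],[0,0,0.06,0,0,0],[0,0,0.09,0,0,0],[0,0,0.12,0,0,0],[0,0,0.15,0,0,0],[0,0,0.16,0,0,0],[0,0,0.16,0,0,0]]' 1
python3 - <<'E'
from h import *
cams.capture("wrist");cams.capture("wrist")
s=bot.read_state()
np.set_printoptions(precision=4,suppress=True)
p,d=cams.capture("wrist");cv2.imwrite('pics/w7.png',p)
print(s["time_s"],s["position"],s["tcp_rot"][:,0])
for q in ("needle_tip","zero_mark"):
    for r in models.tip_of(q,"wrist")[:1]: print(q,r["conf"],r["position"],ray_z("wrist",r["position"],.055))
c=cams.calibration("wrist");M=np.array(c["tool_from_camera"]);K=np.array(c["mtx"])
v,u=np.mgrid[0:480,0:640]
P=np.stack([(u-K[0,2])/K[0,0]*d,(v-K[1,2])/K[1,1]*d,d],-1).reshape(-1,3)
W=(P@M[:3,:3].T+M[:3,3])@np.array(s["tcp_rot"]).T+np.array(s["position"])
C=np.array([.599,-.080]);r=np.hypot(*(W[:,:2]-C).T);V=W[:,:2]-C;col=p.reshape(-1,3).max(1)
a=np.degrees(np.arctan2(V[:,1],V[:,0]))
B=(W[:,2]>.088)&(W[:,2]<.106)&(r<.03);b=W[B];w,E=np.linalg.eigh(np.cov(b[:,:2].T));print("bar",B.sum(),b.mean(0),np.degrees(np.arctan(E[1,1]/E[0,1])))
n=(r>.03)&(r<.046)&(col<150)&(abs(W[:,2]-.053)<.012);print("needle",n.sum(),np.median(a[n]))
z=(r>.052)&(r<.060)&(col<90)&(abs(a-13)<9)&(abs(W[:,2]-.053)<.012);print("zero",z.sum(),np.median(a[z]),a[z].min(),a[z].max())
cv2.imwrite('pics/w7c.png',cv2.resize(p[:300,160:460],(600,600)))
hh=W[(W[:,2]>.185)&(W[:,2]<.215)&(W[:,1]>0)];print("handle pts",len(hh),hh.mean(0) if len(hh) else '')
E
```

```text
time_s: 9.53
position: [0.5993, -0.079, 0.0689]
tcp_rot: [[0.97, 0.243, -0.0], [0.243, -0.97, 0.0], [-0.0, -0.0, -1.0]]
force: [0.1, -0.4, 0.6]
opening: 0.583
grasp_force: 0.0
time_s: 10.2
position: [0.6014, -0.0798, 0.233]
tcp_rot: [[0.97, 0.243, 0.008], [0.243, -0.97, -0.003], [0.007, 0.004, -1.0]]
force: [0.7, 0.4, -0.1]
opening: 0.992
grasp_force: 0.0
10.3 [ 0.5987 -0.0789  0.2286] [ 0.9702  0.2424 -0.0006]
needle_tip 0.61 [322.1, 166.0] [ 0.6439 -0.0663  0.055 ]
zero_mark 0.59 [327.0, 164.8] [ 0.6461 -0.0704  0.055 ]
bar 791 [ 0.5994 -0.0816  0.098 ] 14.836076350614777
needle 56 13.959603791447833
zero 81 13.014286138972732 8.897841012969527 17.033381739567044
handle pts 575 [0.5471 0.0897 0.1968]
```

View pics/w7c.png

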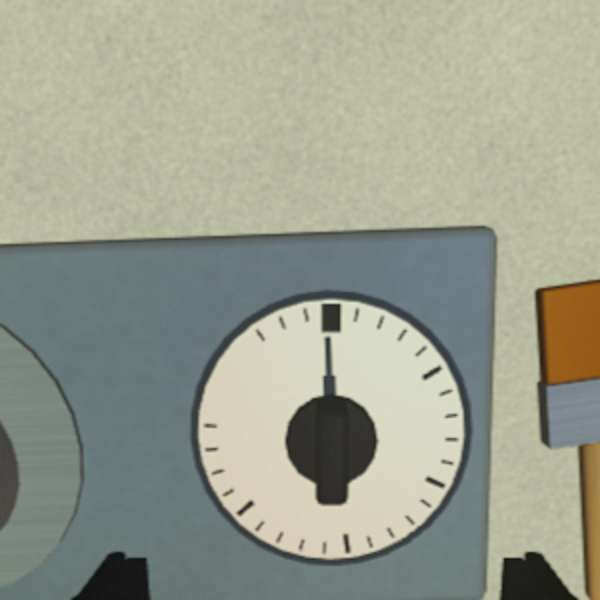

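After release the needle is about 0.02–0.03 rad from the centre of the zero mark, within tolerance. Next I'll move over the kettle's handle, turned to pinch across it.

```bash
python3 -m handwheel '[[0,0,0.03,0,0,0.043],[0,0,0.06,0,0,0.086],[-0.01,0.03,0.06,0,0,0.129],[-0.022,0.06,0.06,0,0,0.172],[-0.034,0.09,0.06,0,0,0.215],[-0.045,0.12,0.06,0,0,0.258],[-0.056,0.15,0.06,0,0,0.3],[-0.066,0.179,0.06,0,0,0.343]]' 1; python3 -m handwheel '[[0,0,0,0,0,0.043],[0,0,0,0,0,0.086],[0,0,0,0,0,0.129],[0,0,0,0,0,0.172],[0,0,0,0,0,0.215],[0,0,0,0,0,0.258],[0,0,0,0,0,0.3],[0,0,0,0,0,0.342]]'
cat > kh.py <<'E'
from h import *
import sys
np.set_printoptions(precision=4,suppress=True)
for _ in range(4): cams.capture("wrist")
s=bot.read_state(); p,d=cams.capture("wrist");cv2.imwrite('pics/%s.png'%sys.argv[1],p)
c=cams.calibration("wrist");M=np.array(c["tool_from_camera"]);K=np.array(c["mtx"])
v,u=np.mgrid[0:480,0:640]
P=np.stack([(u-K[0,2])/K[0,0]*d,(v-K[1,2])/K[1,1]*d,d],-1).reshape(-1,3)
R=np.array(s["tcp_rot"]);T=P@M[:3,:3].T+M[:3,3];W=T@R.T+np.array(s["position"])
print(s["time_s"],s["position"],"yawx",np.degrees(np.arctan2(R[1,0],R[0,0])),s["opening"])
bgr=p.reshape(-1,3).astype(int);wood=(bgr[:,2]-bgr[:,0]>40)
b=W[wood&(W[:,2]>.198)&(W[:,2]<.212)&(abs(W[:,1]-.1)<.09)&(abs(W[:,0]-.53)<.08)]
w,E=np.linalg.eigh(np.cov(b[:,:2].T));print("handle",len(b),b.mean(0),"mid",(b.min(0)+b.max(0))/2,np.degrees(np.arctan2(E[1,1],E[0,1]))%180,2*np.sqrt(3*w))
E
python3 kh.py k1
```

```text
time_s: 11.12
position: [0.5316, 0.1012, 0.2871]
tcp_rot: [[0.594, 0.804, -0.004], [0.804, -0.594, 0.0], [-0.002, -0.003, -1.0]]
force: [0.4, 0.4, 0.5]
opening: 1.0
grasp_force: 0.0
time_s: 11.78
position: [0.5325, 0.0998, 0.287]
tcp_rot: [[-0.048, 0.999, -0.004], [0.999, 0.048, 0.0], [0.0, -0.004, -1.0]]
force: [0.3, -0.3, -0.2]
opening: 0.998
grasp_force: 0.0
11.9833 [0.5329 0.0998 0.2877] yawx 92.39338988302059 1.0026615953472502
handle 2633 [0.5366 0.1087 0.2063] mid [0.5368 0.1063 0.2052] 93.55657825583735 [0.0168 0.0837]
```

View pics/k1.png

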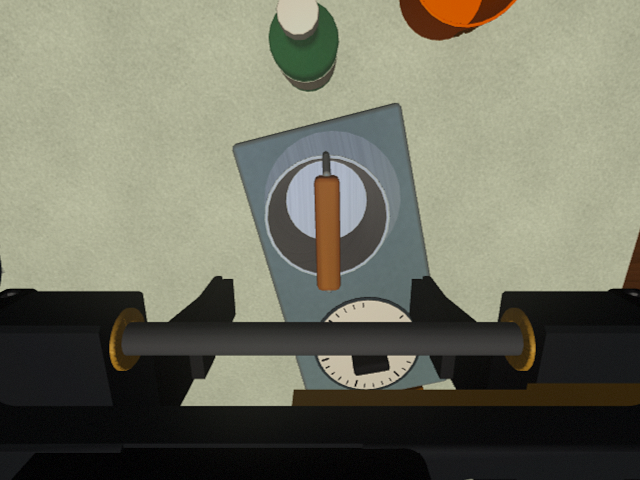

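The view shows the aluminium kettle on the pan with its handle at (328,235), between the jaws. Depth puts the handle's centre at (0.537, 0.107), its top at 206 mm and its size as specified. I'll descend and grip it.

```bash
python3 -m handwheel '[[0.004,0.0075,-0.01,0,0,0.009],[0.004,0.0075,-0.03,0,0,0.009],[0.004,0.0075,-0.05,0,0,0.009],[0.004,0.0075,-0.07,0,0,0.009],[0.004,0.0075,-0.09,0,0,0.009],[0.004,0.0075,-0.105,0,0,0.009],[0.004,0.0075,-0.1135,0,0,0.009],[0.004,0.0075,-0.1135,0,0,0.009]]' 0; python3 -m handwheel '[[0,0,0,0,0,0],[0,0,0,0,0,0],[0,0,0,0,0,0],[0,0,0,0,0,0],[0,0,0,0,0,0],[0,0,0,0,0,0],[0,0,0,0,0,0],[0,0,0,0,0,0]]' -1
```

```text
time_s: 12.7
position: [0.5358, 0.1077, 0.173]
tcp_rot: [[-0.062, 0.998, -0.005], [0.998, 0.062, 0.0], [0.0, -0.005, -1.0]]
force: [-0.5, -0.2, 0.1]
opening: 0.53
grasp_force: 0.0
time_s: 13.37
position: [0.5371, 0.1073, 0.1756]
tcp_rot: [[-0.062, 0.998, -0.0], [0.998, 0.062, 0.0], [0.0, -0.0, -1.0]]
force: [-0.4, 0.4, 1.4]
opening: 0.201
grasp_force: 30.0
```

Gripped at 17.5 mm and 30 N. Now I'll lift slowly, straight up.

```bash
python3 -m handwheel '[[0,0,0.002,0,0,0],[0,0,0.006,0,0,0],[0,0,0.011,0,0,0],[0,0,0.018,0,0,0],[0,0,0.025,0,0,0],[0,0,0.033,0,0,0],[0,0,0.041,0,0,0],[0,0,0.05,0,0,0]]'; python3 -m handwheel '[[0,0,0.009,0,0,0],[0,0,0.018,0,0,0],[0,0,0.027,0,0,0],[0,0,0.035,0,0,0],[0,0,0.042,0,0,0],[0,0,0.047,0,0,0],[0,0,0.05,0,0,0],[0,0,0.05,0,0,0]]'; python3 -m handwheel '[[0,0,0,0,0,0],[0,0,0,0,0,0],[0,0,0,0,0,0],[0,0,0,0,0,0],[0,0,0,0,0,0],[0,0,0,0,0,0],[0,0,0,0,0,0],[0,0,0,0,0,0]]'
python3 - <<'E'
from h import *
w,_=cams.capture("wrist");q,_=cams.capture("side");s=bot.read_state();print(s["position"],s["opening"],s["grasp_force"],s["force"],s["qvel"])
cv2.imwrite('pics/end.png',np.hstack([cv2.resize(w,(400,300)),cv2.resize(q[130:380,200:480],(400,300))]))
E
```

```text
time_s: 14.03
position: [0.5372, 0.1073, 0.2263]
tcp_rot: [[-0.062, 0.998, 0.0], [0.998, 0.062, 0.0], [0.0, 0.0, -1.0]]
force: [-0.1, -0.3, -3.4]
opening: 0.205
grasp_force: 30.0
time_s: 14.7
position: [0.5377, 0.1073, 0.2762]
tcp_rot: [[-0.062, 0.998, 0.001], [0.998, 0.062, 0.0], [-0.0, 0.001, -1.0]]
force: [-1.0, -0.1, -3.5]
opening: 0.205
grasp_force: 30.0
time_s: 15.37
position: [0.5373, 0.1073, 0.2754]
tcp_rot: [[-0.062, 0.998, -0.0], [0.998, 0.062, 0.0], [0.0, -0.0, -1.0]]
force: [0.4, -0.2, -3.0]
opening: 0.202
grasp_force: 30.0
[0.53730985 0.10732913 0.27544301] 0.2029193839378994 29.969854135997593 [ 0.13809108 -0.3227975  -3.47290154] [ 0.10039866 -0.03247483  0.01960491 -0.09761141  0.00440746  0.02415819]
```

View pics/end.png

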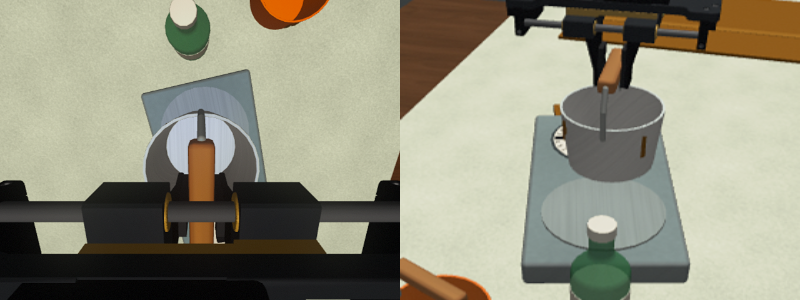

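The kettle hangs level about 10 cm above the pan, and the force reading matches its 0.35 kg weight. The bottle hasn't moved. I'll hand in.

```bash
python3 -c "
from rig import bot
print(bot.hand_in())"
```

```text
the job is handed in; nothing more can be done
None
```

Job handed in, verdict not shown: after I let go of the knob the needle read about 0.02–0.03 rad from the zero mark, and the kettle is held level by its handle about 10 cm above the pan; the fingers turned out to be about 29 mm shorter than stated, so the first grip on the knob closed on nothing and I redid it lower.

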